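Sort the weld-shop offcuts into their sample trays

ROBOT

A 6-joint arm with a two-finger parallel gripper is mounted at the origin on the work surface. World frame = base frame: x ahead of the robot, y to its left, z up, the work surface at z = 0. Lengths are in mm, angles in rad, forces in N, time in s.
With the tool pointing down it reaches from about 375 to 925 mm from the base axis. Payload 5.7 kg.
Tool frame: the origin (TCP) lies at the very end of the fingers, on their centre line; the grasp point (between the pads) lies 19 mm behind it; z points along the fingers, y is the direction in which the jaws open and shut (so a half turn about z gives the same grasp; the last joint's range is limited). The gripper opens to 85 mm and grips with 20 to 120 N. Pads are 22 mm wide; open, the fingers measure 114 mm over their backs; the gripper's body (76 mm by 85 mm) begins 54 mm behind the grasp point. The pads swing forward as they close: fully open they stand 13 mm farther back than shut.
Start: joints at [1.221, 0.359, 1.51, -0, 1.272, -0.115], TCP at [139.583, 583.504, 208.067] pointing down, gripper open.
Joint ranges: [-2.97, 2.97], [-1.01, 2.36], [0.21, 2.38], [-0.96, 4.11], [0.2, 2.71], [-2.98, 2.98]. Speed limits (rad/s): [2.39, 2.39, 3.14, 3.14, 3.14, 3.14].

INTERFACE

Orientations are given as [roll, pitch, yaw] about the fixed x, y, z axes, in that order (R = Rz(yaw) Ry(pitch) Rx(roll)).
In Python, from cell import env, eyes gives the robot as it stands.
- The arm moves only by the shell command python3 -m jog 'ROWS' [FORCE]. ROWS is JSON, a list of rows, each a list of 7 numbers: the turn, a rotation vector about the tool's x, y, z in degrees, then the shift along the tool's x, y, z in m, then the opening, from 0 (shut) to 1 (fully open). A call has 1 to 8 rows; each row shifts and turns the commanded pose from where the row before left it, along the tool's axes as they then stand; what a row does not reach is not made up. A row lasts 1/10 s, in which the tool goes at most 50 mm and 8.59 degrees, less where a joint would pass 70% of its speed; a pose out of reach is approached as far as the arm can. A call with a gripper value outside its range is refused whole. The fingers move at their own pace and stop on an object; FORCE is the grip in N (left out, the last holds). Time passes only in rows, so rows that do not move let the fingers close. It gives the time, the measured TCP pose, the force and the opening at its end, in the units of the state.
- env.get_obs(): the state, without advancing time (a new reading comes with each control period).
- eyes.snapshot(name): name is "scene" or "top"; returns (picture, depth): 384x512x3 uint8, red, green, blue; 384x512 float32, mm along the optical axis (not along the pixel's ray), 0 where there is no reading.
- eyes.camera_info(name): a dict with "fx", "fy", "cx", "cy" (pixels), "k1" (the pictures are not rectified: a ray, as slopes to the right and down, at radius r is drawn at 1 + k1 r^2 times it, then the intrinsics apply), "eye" and "attitude" of the camera in the world. Camera axes: x right, y down, z forward; pixel columns grow to the right and rows downward; lengths in mm; the calibration is good to about 2 mm. A picture is of the moment at which its call begins. camera_info takes no time and is no camera call.
- env.close_job(): hands the job in, once; it reports no verdict.
The state is a dict: "t": time; "joint_positions": joint angles; "qd": joint speeds; "tau": joint torques, N m; "position": TCP position; "ee_rot": TCP orientation; "wrist_force": force on the tool from outside, world axes, zero at the start; "wrist_torque": the same for the moment, N m; "grip_width": finger opening in mm.
Only numpy, scipy, OpenCV 4.12 (cv2) and the standard library are available. Lean on these libraries where they do the work, as an engineer would, in place of code of your own. Each camera call takes 0.05 s, during which the arm holds its last target.

TASK

Clear the welding bench: each tray has a sample piece on its lip, so stand both round pipe stubs in the tray with the round sample, both square tube stubs in the tray with the square sample, and the flange in the tray with the flange sample. Leave every piece standing upright, the flange on its disc, flat on its tray's floor. Leave the spray can and the hammer where they are.

Things in the scene. Friction and masses are not known exactly. Their poses are not given: they have to be found in the camera images.
- pipe_long_center (a point): Long stub of round steel pipe, 42 mm outside diameter, 34 mm bore (wall 4 mm), 80 mm tall, 0.2 to 0.4 kg. It stands on end on the bench. Point: its centre, on the axis, half-way up; z points up when it stands as at the start.
- pipe_short_center (a point): Short stub of the same round pipe, 42 mm outside diameter, wall 4 mm, 60 mm tall, 0.15 to 0.3 kg. It stands on end on the bench. Point: its centre, on the axis, half-way up; z points up when it stands as at the start.
- square_long_center (a point): Long stub of square steel tube, 40 by 40 mm outside, wall 4 mm, 80 mm tall, 0.2 to 0.45 kg. It stands on end on the bench. Point: its centre, on the axis, half-way up; z points up when it stands as at the start. x and y are square to its sides.
- square_short_center (a point): Short stub of the same square tube, 40 by 40 mm outside, wall 4 mm, 60 mm tall, 0.15 to 0.35 kg. It stands on end on the bench. Point: its centre, on the axis, half-way up; z points up when it stands as at the start. x and y are square to its sides.
- flange_center (a point): Steel pipe flange: a flat disc 84 mm in diameter and 12 mm thick lying on the bench, with a round neck 40 mm in diameter standing on it up to 70 mm above its underside; 0.4 to 0.8 kg. Can be gripped by the neck. Point: on the axis, 35 mm above its underside; z points up the neck.
- tray_round_floor (a point): Fixed blue shallow tray for round pipe; the three trays differ only in the sample. Inside 110 (x) by 150 (y) mm, walls 3 mm, rim 14 and floor 3 mm above the bench. Point: centre of the inner floor; x points to the sample lip, a ledge 64 by 90 mm beyond the far wall, level with the rim; y along the long side. Sample on the lip: a 6 mm slice of round pipe, 42 mm across.
- tray_square_floor (a point): Fixed blue shallow tray for square tube; the three trays differ only in the sample. Inside 110 (x) by 150 (y) mm, walls 3 mm, rim 14 and floor 3 mm above the bench. Point: centre of the inner floor; x points to the sample lip, a ledge 64 by 90 mm beyond the far wall, level with the rim; y along the long side. Sample on the lip: a 6 mm slice of square tube, 40 mm across.
- tray_flange_floor (a point): Fixed blue shallow tray for flanges; the three trays differ only in the sample. Inside 110 (x) by 150 (y) mm, walls 3 mm, rim 14 and floor 3 mm above the bench. Point: centre of the inner floor; x points to the sample lip, a ledge 64 by 90 mm beyond the far wall, level with the rim; y along the long side. Sample on the lip: a small flange, a disc 60 mm in diameter with four holes and a short 28 mm neck.
- can_center (a point): Bystander: white spray can with a red cap, 60 mm in diameter, 150 mm tall, standing on the bench to one side. Point: on its axis, 75 mm up.
- hammer: Bystander: hammer 280 mm long lying on the bench on the other side, roughly fore and aft. Origin at the middle of its length, on its underside; x points to the head.

How it is judged (in metres and radians):
At the end, for the whole second after the job is handed in: Every piece stands upright (within 0.12 rad, a stub on either end, the flange on its disc) and at rest (below 0.02 m/s) in the tray of its own kind: its centre within 50 mm along x and 70 mm along y of the tray's centre, and its underside within 6 mm of the tray's floor (x of pipe_long_center in the frame of tray_round_floor between -0.05 and 0.05 m and y of pipe_long_center in the frame of tray_round_floor between -0.07 and 0.07 m and z of pipe_long_center in the frame of tray_round_floor between 0.034 and 0.046 m and (angle between pipe_long_center's own z axis and vertical below 0.12 rad or angle between pipe_long_center's own z axis and vertical above 3.02 rad) and linear speed of each of pipe_long, pipe_short, square_long, square_short, flange below 0.02 m/s and x of pipe_short_center in the frame of tray_round_floor between -0.05 and 0.05 m and y of pipe_short_center in the frame of tray_round_floor between -0.07 and 0.07 m and z of pipe_short_center in the frame of tray_round_floor between 0.024 and 0.036 m and (angle between pipe_short_center's own z axis and vertical below 0.12 rad or angle between pipe_short_center's own z axis and vertical above 3.02 rad) and x of square_long_center in the frame of tray_square_floor between -0.05 and 0.05 m and y of square_long_center in the frame of tray_square_floor between -0.07 and 0.07 m and z of square_long_center in the frame of tray_square_floor between 0.034 and 0.046 m and (angle between square_long_center's own z axis and vertical below 0.12 rad or angle between square_long_center's own z axis and vertical above 3.02 rad) and x of square_short_center in the frame of tray_square_floor between -0.05 and 0.05 m and y of square_short_center in the frame of tray_square_floor between -0.07 and 0.07 m and z of square_short_center in the frame of tray_square_floor between 0.024 and 0.036 m and (angle between square_short_center's own z axis and vertical below 0.12 rad or angle between square_short_center's own z axis and vertical above 3.02 rad) and x of flange_center in the frame of tray_flange_floor between -0.05 and 0.05 m and y of flange_center in the frame of tray_flange_floor between -0.07 and 0.07 m and z of flange_center in the frame of tray_flange_floor between 0.029 and 0.041 m and angle between flange_center's own z axis and vertical below 0.12 rad); the robot touches nothing.
It fails at once if the spray can or the hammer is shifted by more than 20 mm, or the can is tipped (distance of any of can_center, hammer from where it was at the start of the episode above 0.02 m or angle between can_center's own z axis and vertical above 0.3 rad).
It also fails if it takes over 112 s, if anything falls off the work surface, if the arm or the gripper's body presses on something with over 40 N, if the wrist force passes 120 N, or if a joint passes its speed limit or range.

## Working session

There is one attempt and no reset: what is moved stays moved. The work goes in short steps, Python scripts to look and compute and a shell command to move; the robot and the scene stay as the last step left them, time stands still between calls to the robot, and variables do not carry over. Pictures are saved under pics/ and viewed, and the job is handed in when it is done.

```bash
ls; mkdir -p pics
python3 - <<'E'
from cell import env, eyes
import cv2
for n in ("scene","top"):
    p,d=eyes.snapshot(n); cv2.imwrite(f"pics/{n}0.png",p[:,:,::-1]); import numpy as np; np.save(f"pics/{n}0d.npy",d); print(eyes.camera_info(n))
print(env.get_obs())
E
```

```text
pics
{'fx': 388.56782730285363, 'fy': 388.56782730285363, 'cx': 252.68383163906213, 'cy': 193.58849918301382, 'k1': -0.02542643899656782, 'eye': array([1090.79752782, -682.75406153,  733.19492628]), 'attitude': array([-2.19425484e+00, -1.96051405e-03,  6.66402543e-01])}
{'fx': 451.23385966453117, 'fy': 451.23385966453117, 'cx': 260.5060050742115, 'cy': 193.96073792061486, 'k1': 0.0014212404177004155, 'eye': array([ 464.76886929,  -12.13907572, 1313.18620561]), 'attitude': array([-3.06881302,  0.01834339, -1.56208829])}
{'t': 0.1, 'joint_positions': array([ 1.22088350e+00,  3.59454513e-01,  1.51133213e+00,  6.05269370e-06,
        1.27251562e+00, -1.15086058e-01]), 'qd': array([-0.0002621 , -0.003083  , -0.0019147 , -0.00057973,  0.001119  ,
       -0.00053689]), 'tau': array([-1.34228976e-03, -5.28651953e+01, -2.79347706e+01, -3.17713066e-04,
        5.09009755e-03, -2.14537243e-05]), 'position': array([139.37352258, 582.90799915, 207.32184532]), 'ee_rot': array([-3.13989502e+00, -2.02062044e-04,  2.90676393e+00]), 'wrist_force': array([ 0.68213657,  0.72416108, -0.39977922]), 'wrist_torque': array([ 0.0168298 ,  0.0142372 , -0.00884412]), 'grip_width': 85.71118903839485}
```

View pics/scene0.png

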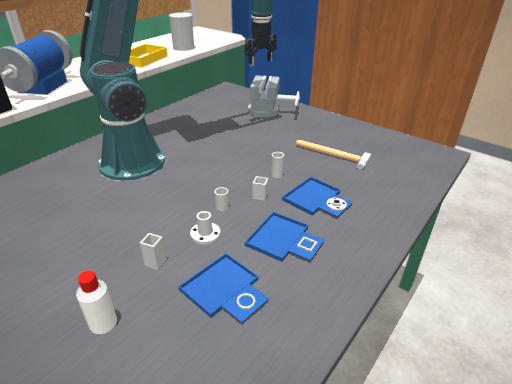

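View pics/top0.png

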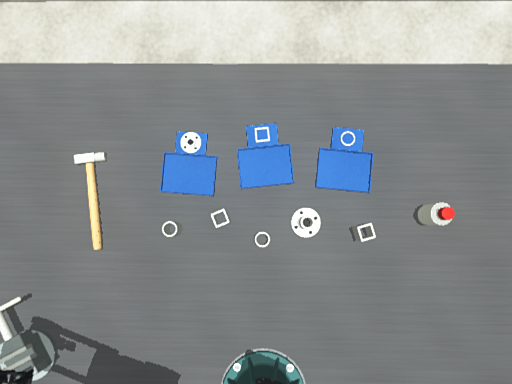

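The scene view shows the trays left to right: round, square, flange samples at about (245,300), (307,243), (337,204). In the top view the samples are round (348,139), square (262,134), flange (190,142). The pieces are a pipe (170,229), square (220,218), pipe (262,240), flange (306,222) and square (366,232).

```bash
cat > h.py <<'E'
import numpy as np, cv2
from scipy.spatial.transform import Rotation as Ro
from cell import env, eyes
def snap(n,tag=None):
    p,d=eyes.snapshot(n)
    if tag: cv2.imwrite(f"pics/{tag}.png",p[:,:,::-1])
    return p,d
def cloud(n,d):
    c=eyes.camera_info(n); K=np.array([[c['fx'],0,c['cx']],[0,c['fy'],c['cy']],[0,0,1]])
    h,w=d.shape; v,u=np.mgrid[:h,:w]
    q=cv2.undistortPoints(np.stack([u,v],-1).reshape(-1,1,2).astype(float),K,np.array([c['k1'],0,0,0,0.])).reshape(h,w,2)
    P=np.dstack([q*d[...,None],d])
    R=Ro.from_euler('xyz',c['attitude']).as_matrix()
    W=P@R.T+c['eye']; W[d==0]=np.nan
    return W
def comps(mask,amin=30):
    n,l,s,c=cv2.connectedComponentsWithStats(mask.astype(np.uint8))
    return [(l==i,c[i]) for i in range(1,n) if s[i,4]>=amin]
def tops(W,p):
    X,Y,Z=W[...,0],W[...,1],W[...,2]
    m=(Z>40)&(Z<100)&(X>300)&(X<800)&(abs(Y)<450)
    for c,ct in comps(m,20):
        zt=np.nanpercentile(Z[c],80); t=c&(abs(Z-zt)<8)
        r=cv2.minAreaRect(W[t][:,:2].astype(np.float32))
        e=np.round(r[0],1),np.round(r[1],1),round(r[2],1)
        print(ct.round(),'n',t.sum(),'z %.1f'%np.median(Z[t]),'mean',W[t].mean(0)[:2].round(1),'rect',e)
def trays(W,p):
    hsv=cv2.cvtColor(p,cv2.COLOR_RGB2HSV)
    m=(hsv[...,0]>100)&(hsv[...,0]<125)&(hsv[...,1]>150)&(hsv[...,2]>60)
    for c,ct in comps(m,500):
        f=c&(W[...,2]<9)
        f=cv2.morphologyEx(f.astype(np.uint8),cv2.MORPH_OPEN,np.ones((5,5)))>0
        r=cv2.minAreaRect(W[f][:,:2].astype(np.float32))
        print('tray',ct.round(),'z %.1f'%np.nanmedian(W[f][:,2]),np.round(r[0],1),np.round(r[1],1),round(r[2],1))
E
python3 - <<'E'
from h import *
p=cv2.imread('pics/top0.png')[:,:,::-1].copy(); d=np.load('pics/top0d.npy'); W=cloud('top',d)
print(np.nanmedian(W[260:300,100:200,2]))
tops(W,p); trays(W,p)
d=np.load('pics/scene0d.npy');p=cv2.imread('pics/scene0.png')[:,:,::-1].copy(); W=cloud('scene',d)
print('scene');tops(W,p); trays(W,p)
E
```

```text
0.24100030954423346
[427. 213.] n 34 z 86.0 mean [ 504.7 -442.7] rect (array([ 506., -444.]), array([43.4, 10.3]), 0.5)
[220. 217.] n 80 z 59.7 mean [489.7 124.8] rect (array([489.7, 124.8]), array([39.8, 39.8]), 22.2)
[307. 222.] n 82 z 69.8 mean [ 480.4 -117.1] rect (array([ 480.4, -117. ]), array([37. , 37.4]), 45.7)
[170. 228.] n 78 z 78.7 mean [459.9 259.5] rect (array([459.3, 260.2]), array([38.3, 42.5]), 0.7)
[365. 231.] n 100 z 79.0 mean [ 455.  -275.7] rect (array([ 455. , -275.9]), array([40.1, 41. ]), 16.3)
[262. 239.] n 61 z 59.4 mean [432.5   6.7] rect (array([432.8,   7. ]), array([39.6, 39.5]), 64.3)
tray [265. 161.] z 3.0 [6.449e+02 3.000e-01] [109.7 150.4] 6.5
tray [345. 164.] z 2.7 [ 634.4 -230. ] [149.3 109.5] 84.5
tray [188. 170.] z 3.0 [620.2 225. ] [149.3 109.8] 86.1
scene
[277. 160.] n 87 z 78.5 mean [459.7 254.8] rect (array([457.5, 255.5]), array([38.2, 43.3]), 55.8)
[260. 183.] n 102 z 60.2 mean [489.6 119.7] rect (array([488.9, 121.1]), array([40.2, 43.8]), 21.6)
[221. 194.] n 92 z 60.1 mean [432.3   1.8] rect (array([432.5,   3. ]), array([39.8, 43.3]), 25.4)
[203. 220.] n 115 z 70.1 mean [ 481.3 -122.2] rect (array([ 480.2, -122.4]), array([38.3, 39.2]), 7.0)
[151. 246.] n 192 z 79.5 mean [ 455.2 -280.3] rect (array([ 454.1, -279.7]), array([41.8, 42.6]), 15.6)
tray [242.  17.] z nan [0. 0.] [0. 0.] 0.0
tray [289.  48.] z -160.2 [-493.1 1654.9] [509.  134.3] 48.0
tray [45. 63.] z nan [0. 0.] [0. 0.] 0.0
tray [313. 196.] z 5.4 [613.4 229.9] [144.6 105.4] 86.2
tray [281. 238.] z 5.2 [638.8   2.7] [106.4 143.8] 7.2
tray [223. 288.] z 4.9 [ 629.1 -229.2] [148.8 106.5] 84.3
  return np.nanmean(a, axis, out=out, keepdims=keepdims)
```

The two cameras agree to about 5 mm, and heights and sizes match the given values. I'll start with the long pipe at about (459.5, 257) by turning the tool to yaw 90°, so tool x is +Y and tool y is +X.

```bash
cat > go.py <<'E'
import sys
from h import *
# usage: go.py x y z yawdeg : remaining yaw (deg about tool z) and shift in tool axes AFTER the yaw
o=env.get_obs(); x,y,z,yw=map(float,sys.argv[1:5]); p=np.array(o['position']); 
R=Ro.from_euler('xyz',o['ee_rot']); cur=np.degrees(o['ee_rot'][2])
T=Ro.from_euler('xyz',[np.pi,0,np.radians(yw)])
dl=T.inv().apply(np.array([x,y,z])-p)
print('t %.1f'%o['t'],'pos',p.round(1),'rpy',np.degrees(o['ee_rot']).round(1),'w %.1f'%o['grip_width'],'F',np.round(o['wrist_force'],1))
print('turn',np.degrees((R.inv()*T).as_rotvec()).round(1),'shift mm',dl.round(1),'rows>=',np.ceil(np.linalg.norm(dl)/50),'q',np.round(o['joint_positions'],2))
E
python3 -m jog '[[0,0,8.5,0,0,0,1],[0,0,8.5,0,0,0,1],[0,0,8.5,0,0,0,1],[0,0,8.5,0,0,0,1],[0,0,8.5,0,0,0,1],[0,0,8.5,0,0,0,1],[0,0,8.5,0,0,0,1],[0,0,8.5,0,0,0,1]]' 60
python3 -m jog '[[0,0,8.5,0,0,0,1],[0,0,0,0,0,0,1]]'
python3 go.py 459.5 257 200 90
```

```text
t: 0.9
position: [139.4, 583.1, 207.6]
ee_rot: [-3.141, 0.001, 1.714]
wrist_force: [0.6, 0.4, 0.1]
grip_width: 85.7
t: 1.1
position: [139.4, 583.1, 207.6]
ee_rot: [-3.141, 0.001, 1.57]
wrist_force: [-0.4, -0.1, 0.1]
grip_width: 85.2
t 1.1 pos [139.4 583.1 207.6] rpy [-1.8e+02  1.0e-01  9.0e+01] w 85.2 F [-0.4 -0.1  0.1]
turn [-0.   0.1 -0. ] shift mm [-326.1  320.1    7.6] rows>= 10.0 q [1.22 0.36 1.51 0.   1.27 1.22]
```

```bash
python3 -m jog '[[0,0,0,-0.0325,0.032,0.001,1],[0,0,0,-0.0325,0.032,0.001,1],[0,0,0,-0.0325,0.032,0.001,1],[0,0,0,-0.0325,0.032,0.001,1],[0,0,0,-0.0325,0.032,0.001,1],[0,0,0,-0.0325,0.032,0.001,1],[0,0,0,-0.0325,0.032,0.001,1],[0,0,0,-0.0325,0.032,0.001,1]]'
python3 -m jog '[[0,0,0,-0.0325,0.032,0,1],[0,0,0,-0.033,0.032,0,1],[0,0,0,0,0,0,1],[0,0,0,0,0,0,1]]'
python3 go.py 459.5 257 36 90; python3 -c "
from h import *
snap('scene','s1');p,d=snap('top','t1')"
```

```text
t: 1.9
position: [396.8, 322.2, 200.0]
ee_rot: [-3.142, 0.0, 1.576]
wrist_force: [-0.4, 0.6, 0.1]
grip_width: 85.4
t: 2.3
position: [460.1, 257.5, 199.8]
ee_rot: [-3.141, -0.0, 1.572]
wrist_force: [-1.3, 0.2, -0.4]
grip_width: 85.3
t 2.3 pos [460.1 257.5 199.8] rpy [-179.9   -0.    90.1] w 85.3 F [-1.3  0.2 -0.4]
turn [-0.1 -0.   0.1] shift mm [ -0.5  -0.6 163.8] rows>= 4.0 q [0.38 0.26 1.68 0.   1.2  0.38]
```

View pics/s1.png

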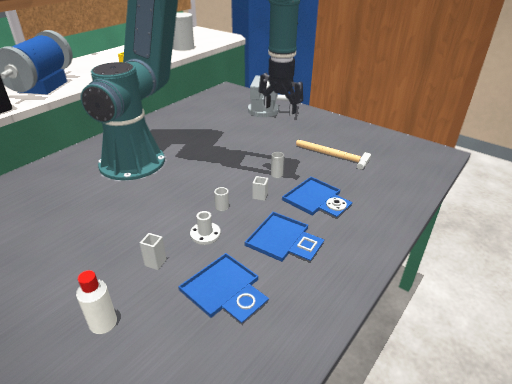

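The gripper is above the long pipe at (277,165), with its fingers at about (266–298,100). I'll go down and grip.

```bash
python3 -m jog '[[0,0,0,0,0,0.04,1],[0,0,0,0,0,0.04,1],[0,0,0,0,0,0.04,1],[0,0,0,0,0,0.03,1],[0,0,0,0,0,0.014,1],[0,0,0,0,0,0,1]]'
python3 -m jog '[[0,0,0,0,0,0,0],[0,0,0,0,0,0,0],[0,0,0,0,0,0,0],[0,0,0,0,0,0,0],[0,0,0,0,0,0,0],[0,0,0,0,0,0,0]]' 60
python3 go.py 460 257 180 90
```

```text
t: 3.0
position: [456.7, 258.7, 34.0]
ee_rot: [-3.137, 0.002, 1.575]
wrist_force: [-0.8, -0.4, -1.1]
grip_width: 85.2
t: 3.6
position: [460.5, 258.8, 37.7]
ee_rot: [3.14, -0.001, 1.572]
wrist_force: [-1.7, 0.5, 7.4]
grip_width: 39.9
t 3.6 pos [460.5 258.8  37.7] rpy [ 1.799e+02 -1.000e-01  9.000e+01] w 39.9 F [-1.7  0.5  7.4]
turn [ 0.1 -0.1  0. ] shift mm [  -1.8   -0.5 -142.3] rows>= 3.0 q [0.38 0.48 1.84 0.   0.82 0.38]
```

```bash
python3 -m jog '[[0,0,0,0,0,-0.02,0],[0,0,0,0,0,-0.04,0],[0,0,0,0,0,-0.045,0],[0,0,0,0,0,-0.04,0],[0,0,0,0,0,0,0]]'
python3 go.py 629 -263 182 85;  python3 -c "
from h import *
snap('scene','s2')"
```

```text
t: 4.1
position: [463.8, 259.9, 187.3]
ee_rot: [3.131, -0.004, 1.572]
wrist_force: [0.6, 0.2, -3.7]
grip_width: 40.0
t 4.1 pos [463.8 259.9 187.3] rpy [179.4  -0.2  90.1] w 40.0 F [ 0.6  0.2 -3.7]
turn [ 0.6 -0.3  5.1] shift mm [-506.5  210.1    5.3] rows>= 11.0 q [ 0.38  0.28  1.69 -0.    1.16  0.38]
```

View pics/s2.png

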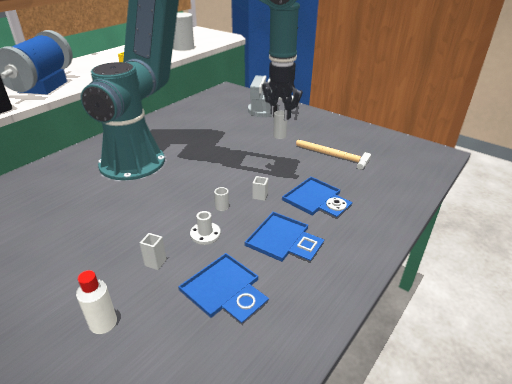

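The pipe is held upright at (280,125). Next I carry it to the round tray.

```bash
python3 -m jog '[[0,0,5,0,0,0,0],[0,0,0,-0.042,0.0175,0,0],[0,0,0,-0.042,0.0175,0,0],[0,0,0,-0.042,0.0175,0,0],[0,0,0,-0.042,0.0175,0,0],[0,0,0,-0.042,0.0175,0,0],[0,0,0,-0.042,0.0175,0,0],[0,0,0,-0.042,0.0175,0,0]]'
python3 -m jog '[[0,0,0,-0.042,0.0175,0,0],[0,0,0,-0.042,0.0175,0,0],[0,0,0,-0.042,0.0175,0,0],[0,0,0,-0.042,0.0175,0,0],[0,0,0,-0.042,0.0175,0,0],[0,0,0,0,0,0,0],[0,0,0,0,0,0,0]]'
python3 go.py 629 -263 41 85
```

```text
t: 4.95
position: [555.1, -46.8, 179.1]
ee_rot: [-3.138, -0.0, 1.484]
wrist_force: [1.0, 0.2, -3.5]
grip_width: 40.3
t: 5.65
position: [624.1, -262.4, 178.5]
ee_rot: [-3.138, -0.002, 1.482]
wrist_force: [-0.4, 0.6, -4.3]
grip_width: 40.3
t 5.7 pos [ 624.1 -262.4  178.5] rpy [-1.798e+02 -1.000e-01  8.490e+01] w 40.3 F [-0.4  0.6 -4.3]
turn [-0.2 -0.1 -0.1] shift mm [ -0.2   5.  137.5] rows>= 3.0 q [-0.5   0.5   1.36  0.    1.29 -0.41]
```

```bash
python3 -m jog '[[0,0,0,0,0.005,0.04,0],[0,0,0,0,0,0.04,0],[0,0,0,0,0,0.035,0],[0,0,0,0,0,0.018,0],[0,0,0,0,0,0,0],[0,0,0,0,0,0,0],[0,0,0,0,0,0,0]]'
python3 go.py 629 -263 41 85
```

```text
t: 6.35
position: [631.4, -262.3, 49.6]
ee_rot: [3.14, 0.001, 1.485]
wrist_force: [-0.0, 0.3, -3.6]
grip_width: 40.1
t 6.3 pos [ 631.4 -262.3   49.6] rpy [179.9   0.   85.1] w 40.1 F [-0.   0.3 -3.6]
turn [0.1 0.  0.1] shift mm [-1.  -2.3  8.6] rows>= 1.0 q [-0.49  0.63  1.46 -0.    1.04 -0.41]
```

```bash
python3 -m jog '[[0,0,0,0,0,0.004,0],[0,0,0,0,0,0.002,0],[0,0,0,0,0,0,0],[0,0,0,0,0,0,0]]'
python3 -m jog '[[0,0,0,0,0,0.001,0],[0,0,0,0,0,0.001,0],[0,0,0,0,0,0,0],[0,0,0,0,0,0,0]]'
```

```text
t: 6.75
position: [630.6, -262.5, 42.3]
ee_rot: [3.141, 0.0, 1.484]
wrist_force: [0.5, 0.3, -3.6]
grip_width: 39.9
t: 7.15
position: [630.7, -262.7, 40.9]
ee_rot: [3.141, 0.001, 1.484]
wrist_force: [-1.7, 0.4, 4.6]
grip_width: 40.5
```

Contact is felt (Fz went from -3.6 to +4.6). I'll release partway and rise.

```bash
python3 -m jog '[[0,0,0,0,0,0,0.7],[0,0,0,0,0,0,0.7],[0,0,0,0,0,0,0.7],[0,0,0,0,0,-0.02,0.7],[0,0,0,0,0,-0.04,0.7],[0,0,0,0,0,-0.045,1],[0,0,0,0,0,-0.045,1],[0,0,0,0,0,0,1]]'
python3 go.py 455 -277.5 190 106; python3 -c "
from h import *
p,d=snap('scene','s3');tops(cloud('scene',d),p)"
```

```text
t: 7.95
position: [635.1, -264.7, 198.1]
ee_rot: [3.129, 0.005, 1.484]
wrist_force: [1.0, -0.7, 0.8]
grip_width: 85.3
t 8.0 pos [ 635.1 -264.7  198.1] rpy [179.3   0.3  85.1] w 85.3 F [ 1.  -0.7  0.8]
turn [  0.6   0.4 -20.9] shift mm [  37.4 -176.6    8.1] rows>= 4.0 q [-0.5   0.49  1.33 -0.    1.31 -0.41]
[260. 183.] n 90 z 60.8 mean [490.2 119.8] rect (array([489.3, 120.8]), array([40.3, 43.5]), 21.4)
[204. 220.] n 111 z 70.7 mean [ 481.  -122.3] rect (array([ 481.2, -122.5]), array([36.4, 38.8]), 79.5)
[151. 246.] n 189 z 79.6 mean [ 455.1 -280.8] rect (array([ 454.2, -279.7]), array([42.1, 42.4]), 15.0)
[206. 274.] n 171 z 82.4 mean [ 629.4 -265.2] rect (array([ 628.7, -264.6]), array([40.8, 42.3]), 55.8)
```

View pics/s3.png

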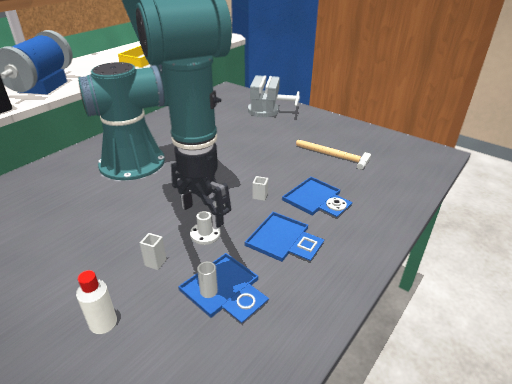

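The long pipe stands in the round tray at (207,280), with its top at z 82. Next is the long square.

```bash
python3 -m jog '[[0,0,-8,0,0,0,1],[0,0,-8,0,0,0,1],[0,0,-5,0,0,0,1],[0,0,0,0.0095,-0.044,0,1],[0,0,0,0.0095,-0.044,0,1],[0,0,0,0.0095,-0.044,0,1],[0,0,0,0.0095,-0.0445,0,1],[0,0,0,0,0,0,1]]'
python3 -m jog '[[0,0,0,0,0,0,1]]'
python3 go.py 455 -277.5 36 106
```

```text
t: 8.8
position: [443.5, -272.5, 188.0]
ee_rot: [-3.136, -0.006, 1.849]
wrist_force: [0.9, -0.4, -0.1]
grip_width: 85.7
t: 8.9
position: [449.2, -274.3, 189.3]
ee_rot: [-3.141, -0.001, 1.849]
wrist_force: [-0.5, 0.2, -0.4]
grip_width: 85.2
t 8.9 pos [ 449.2 -274.3  189.3] rpy [-1.80e+02 -1.00e-01  1.06e+02] w 85.2 F [-0.5  0.2 -0.4]
turn [-0.  -0.1 -0. ] shift mm [ -4.7   4.7 153.3] rows>= 4.0 q [-0.68  0.27  1.69  0.    1.18 -0.96]
```

```bash
python3 -m jog '[[0,0,0,-0.0045,0.0045,0.04,1],[0,0,0,0,0,0.04,1],[0,0,0,0,0,0.04,1],[0,0,0,0,0,0.025,1],[0,0,0,0,0,0.008,1],[0,0,0,0,0,0,1],[0,0,0,0,0,0,1]]'
python3 -m jog '[[0,0,0,0,0,0,0],[0,0,0,0,0,0,0],[0,0,0,0,0,0,0],[0,0,0,0,0,0,0],[0,0,0,0,0,0,0],[0,0,0,0,0,0,0]]' 60
python3 -m jog '[[0,0,0,0,0,-0.02,0],[0,0,0,0,0,-0.04,0],[0,0,0,0,0,-0.045,0],[0,0,0,0,0,-0.04,0],[0,0,0,0,0,0,0],[0,0,0,0,0,0,0]]'
python3 go.py 638 -32 184 96.5
```

```text
t: 9.6
position: [457.3, -278.4, 37.9]
ee_rot: [3.141, 0.001, 1.851]
wrist_force: [-0.1, 0.0, 0.8]
grip_width: 85.6
t: 10.2
position: [456.4, -278.2, 38.3]
ee_rot: [3.141, 0.001, 1.851]
wrist_force: [-2.5, 1.3, 6.8]
grip_width: 38.6
t: 10.8
position: [456.1, -277.9, 182.8]
ee_rot: [3.141, 0.002, 1.851]
wrist_force: [-0.5, 0.1, -4.2]
grip_width: 38.6
t 10.8 pos [ 456.1 -277.9  182.8] rpy [1.799e+02 1.000e-01 1.060e+02] w 38.6 F [-0.5  0.1 -4.2]
turn [0.1 0.1 9.5] shift mm [223.7 208.6  -1.2] rows>= 7.0 q [-0.68  0.29  1.69 -0.    1.17 -0.96]
```

```bash
python3 -m jog '[[0,0,8,0,0,0,0],[0,0,1.5,0.032,0.0308,0,0],[0,0,0,0.032,0.0308,0,0],[0,0,0,0.032,0.0308,0,0],[0,0,0,0.032,0.0308,0,0],[0,0,0,0.032,0.0308,0,0],[0,0,0,0.032,0.0308,0,0],[0,0,0,0.032,0.0308,0,0]]'
python3 -m jog '[[0,0,0,0,0,0,0],[0,0,0,0,0,0,0],[0,0,0,0,0,0,0]]'
python3 go.py 645 -31 41.5 96.5
```

```text
t: 11.6
position: [642.5, -28.1, 179.0]
ee_rot: [-3.136, -0.001, 1.685]
wrist_force: [1.5, -0.5, -3.2]
grip_width: 39.2
t: 11.9
position: [641.7, -30.5, 180.1]
ee_rot: [-3.137, -0.0, 1.685]
wrist_force: [0.1, -0.3, -2.9]
grip_width: 38.4
t 11.9 pos [641.7 -30.5 180.1] rpy [-179.8   -0.    96.5] w 38.4 F [ 0.1 -0.3 -2.9]
turn [-0.2 -0.   0. ] shift mm [ -0.9   3.2 138.6] rows>= 3.0 q [-0.15  0.45  1.44 -0.    1.26 -0.27]
```

```bash
python3 -m jog '[[0,0,0,0,0.003,0.04,0],[0,0,0,0,0,0.04,0],[0,0,0,0,0,0.035,0],[0,0,0,0,0,0.016,0],[0,0,0,0,0,0.004,0],[0,0,0,0,0,0,0],[0,0,0,0,0,0,0]]'
python3 -m jog '[[0,0,0,0,0,0.001,0],[0,0,0,0,0,0,0],[0,0,0,0,0,0,0]]'
```

```text
t: 12.6
position: [647.5, -30.4, 48.4]
ee_rot: [3.14, 0.001, 1.684]
wrist_force: [0.5, -0.0, -2.8]
grip_width: 38.8
t: 12.9
position: [647.1, -29.7, 46.9]
ee_rot: [3.14, 0.0, 1.685]
wrist_force: [-0.9, 0.6, -2.3]
grip_width: 38.7
```

```bash
python3 -m jog '[[0,0,0,0,0,0.003,0],[0,0,0,0,0,0,0],[0,0,0,0,0,0,0]]'
python3 -m jog '[[0,0,0,0,0,0.0015,0],[0,0,0,0,0,0,0],[0,0,0,0,0,0,0]]'
```

```text
t: 13.2
position: [646.5, -29.5, 42.9]
ee_rot: [-3.141, -0.0, 1.685]
wrist_force: [0.3, 0.5, -3.4]
grip_width: 38.5
t: 13.5
position: [646.6, -29.6, 41.5]
ee_rot: [-3.141, 0.0, 1.685]
wrist_force: [-0.7, -0.1, -3.2]
grip_width: 38.9
```

```bash
python3 -m jog '[[0,0,0,0,0,0.001,0],[0,0,0,0,0,0,0],[0,0,0,0,0,0,0]]'
```

```text
t: 13.8
position: [646.7, -29.6, 41.4]
ee_rot: [3.141, 0.0, 1.685]
wrist_force: [-3.7, 1.1, 6.6]
grip_width: 38.8
```

Contact. I'll release, then fetch the short pipe at (432.5, 4.5).

```bash
python3 -m jog '[[0,0,0,0,0,0,0.7],[0,0,0,0,0,0,0.7],[0,0,0,0,0,0,0.7],[0,0,0,0,0,-0.02,0.7],[0,0,0,0,0,-0.04,0.7],[0,0,0,0,0,-0.045,1],[0,0,0,0,0,-0.045,1],[0,0,0,0,0,0,1]]'
python3 go.py 432.5 4.5 190 85
```

```text
t: 14.6
position: [651.7, -30.3, 198.1]
ee_rot: [3.129, 0.004, 1.685]
wrist_force: [0.6, -0.1, -0.4]
grip_width: 85.0
t 14.6 pos [651.7 -30.3 198.1] rpy [179.3   0.2  96.6] w 85.0 F [ 0.6 -0.1 -0.4]
turn [ 0.7  0.1 11.6] shift mm [  15.5 -221.4    8.1] rows>= 5.0 q [-0.15  0.43  1.41 -0.    1.28 -0.27]
```

```bash
python3 -m jog '[[0,0,8,0,0,0,1],[0,0,3.5,0,0,0,1],[0,0,0,0.003,-0.0435,0,1],[0,0,0,0.003,-0.0435,0,1],[0,0,0,0.003,-0.0435,0,1],[0,0,0,0.003,-0.0435,0,1],[0,0,0,0.003,-0.0435,0,1],[0,0,0,0,0,0,1]]'
python3 -m jog '[[0,0,0,0,0,0,1]]'
python3 go.py 432.5 4.5 25 85
```

```text
t: 15.4
position: [423.5, 5.5, 189.1]
ee_rot: [-3.134, -0.0, 1.485]
wrist_force: [0.6, 0.3, 0.5]
grip_width: 85.5
t: 15.5
position: [430.7, 4.2, 190.6]
ee_rot: [3.141, 0.0, 1.484]
wrist_force: [0.8, 0.6, 0.5]
grip_width: 85.6
t 15.5 pos [430.7   4.2 190.6] rpy [180.    0.   85.1] w 85.6 F [0.8 0.6 0.5]
turn [0.  0.  0.1] shift mm [  0.4   1.7 165.6] rows>= 4.0 q [-0.15  0.13  1.88 -0.    1.13 -0.06]
```

```bash
python3 -m jog '[[0,0,0,0,0.0015,0.04,1],[0,0,0,0,0,0.04,1],[0,0,0,0,0,0.04,1],[0,0,0,0,0,0.03,1],[0,0,0,0,0,0.014,1],[0,0,0,0,0,0,1],[0,0,0,0,0,0,1]]'
python3 -m jog '[[0,0,0,0,0,0,0],[0,0,0,0,0,0,0],[0,0,0,0,0,0,0],[0,0,0,0,0,0,0],[0,0,0,0,0,0,0],[0,0,0,0,0,0,0]]' 60
python3 -m jog '[[0,0,0,0,0,-0.02,0],[0,0,0,0,0,-0.04,0],[0,0,0,0,0,-0.045,0],[0,0,0,0,0,-0.05,0],[0,0,0,0,0,0,0],[0,0,0,0,0,0,0]]'
python3 go.py 635 -197 184 85
```

```text
t: 16.2
position: [434.3, 3.7, 26.5]
ee_rot: [3.141, 0.0, 1.484]
wrist_force: [0.2, -0.9, -0.4]
grip_width: 85.1
t: 16.8
position: [433.5, 3.9, 27.8]
ee_rot: [3.14, 0.0, 1.484]
wrist_force: [-1.9, -1.0, 12.0]
grip_width: 39.1
t: 17.4
position: [433.4, 3.9, 182.7]
ee_rot: [3.138, 0.0, 1.484]
wrist_force: [-0.9, -0.0, -3.1]
grip_width: 39.0
t 17.4 pos [433.4   3.9 182.7] rpy [179.8   0.   85.1] w 39.0 F [-0.9 -0.  -3.1]
turn [0.2 0.  0.1] shift mm [-182.6  218.3   -1.3] rows>= 6.0 q [-0.15  0.14  1.89 -0.    1.11 -0.06]
```

```bash
python3 -m jog '[[0,0,0,-0.0304,0.0364,0,0],[0,0,0,-0.0304,0.0364,0,0],[0,0,0,-0.0304,0.0364,0,0],[0,0,0,-0.0304,0.0364,0,0],[0,0,0,-0.0304,0.0364,0,0],[0,0,0,-0.0304,0.0364,0,0],[0,0,0,0,0,0,0],[0,0,0,0,0,0,0]]'
python3 go.py 635 -197 31 85
```

```text
t: 18.2
position: [633.2, -196.7, 178.0]
ee_rot: [-3.136, -0.002, 1.483]
wrist_force: [-0.1, 0.9, -3.6]
grip_width: 38.8
t 18.2 pos [ 633.2 -196.7  178. ] rpy [-1.797e+02 -1.000e-01  8.500e+01] w 38.8 F [-0.1  0.9 -3.6]
turn [-0.3 -0.1 -0. ] shift mm [ -0.2   1.9 147. ] rows>= 3.0 q [-0.41  0.48  1.39  0.    1.28 -0.32]
```

```bash
python3 -m jog '[[0,0,0,0,0,0.04,0],[0,0,0,0,0,0.04,0],[0,0,0,0,0,0.035,0],[0,0,0,0,0,0.02,0],[0,0,0,0,0,0.007,0],[0,0,0,0,0,0,0],[0,0,0,0,0,0,0],[0,0,0,0,0,0,0]]'
python3 -m jog '[[0,0,0,0,0,0.002,0],[0,0,0,0,0,0,0],[0,0,0,0,0,0,0]]'
```

```text
t: 19.0
position: [635.7, -196.9, 41.3]
ee_rot: [3.139, 0.001, 1.485]
wrist_force: [-0.6, -0.2, -2.7]
grip_width: 38.5
t: 19.3
position: [634.8, -196.7, 38.1]
ee_rot: [3.141, 0.0, 1.484]
wrist_force: [0.3, 0.2, -2.4]
grip_width: 38.7
```

```bash
python3 -m jog '[[0,0,0,0,0,0.003,0],[0,0,0,0,0,0,0],[0,0,0,0,0,0,0]]'
python3 -m jog '[[0,0,0,0,0,0.0015,0],[0,0,0,0,0,0,0],[0,0,0,0,0,0,0]]'
```

```text
t: 19.6
position: [634.4, -196.5, 34.4]
ee_rot: [-3.141, -0.0, 1.484]
wrist_force: [-0.6, -0.1, -2.4]
grip_width: 38.8
t: 19.9
position: [634.6, -196.6, 33.0]
ee_rot: [-3.141, 0.0, 1.484]
wrist_force: [-0.3, -0.9, -3.4]
grip_width: 38.7
```

```bash
python3 -m jog '[[0,0,0,0,0,0.0015,0],[0,0,0,0,0,0,0],[0,0,0,0,0,0,0]]'
python3 -m jog '[[0,0,0,0,0,0.001,0],[0,0,0,0,0,0,0],[0,0,0,0,0,0,0]]'
```

```text
t: 20.2
position: [634.5, -196.6, 31.6]
ee_rot: [-3.141, 0.0, 1.484]
wrist_force: [0.8, 0.5, -3.1]
grip_width: 38.5
t: 20.5
position: [634.7, -196.7, 31.1]
ee_rot: [3.141, 0.0, 1.484]
wrist_force: [-2.0, 0.7, 2.5]
grip_width: 38.6
```

Contact. I'll release, then go for the flange at (480.5, -119.7).

```bash
python3 -m jog '[[0,0,0,0,0,0,0.7],[0,0,0,0,0,0,0.7],[0,0,0,0,0,0,0.7],[0,0,0,0,0,-0.03,0.7],[0,0,0,0,0,-0.045,0.7],[0,0,0,0,0,-0.045,1],[0,0,0,0,0,-0.045,1],[0,0,0,0,0,0,1]]'
python3 go.py 480.5 -119.7 190 86;python3 -c "
from h import *
p,d=snap('scene','s4');tops(cloud('scene',d),p)"
```

```text
t: 21.3
position: [639.3, -198.5, 203.5]
ee_rot: [3.129, 0.004, 1.484]
wrist_force: [0.7, -0.3, 0.3]
grip_width: 85.4
t 21.3 pos [ 639.3 -198.5  203.5] rpy [179.3   0.2  85.1] w 85.4 F [ 0.7 -0.3  0.3]
turn [ 0.7  0.3 -0.9] shift mm [  67.5 -163.9   13.5] rows>= 4.0 q [-0.4   0.45  1.37 -0.    1.31 -0.32]
[260. 183.] n 92 z 59.8 mean [490.4 121.4] rect (array([490.1, 120. ]), array([39.6, 44.2]), 24.9)
[203. 219.] n 114 z 70.6 mean [ 481.8 -122.6] rect (array([ 480.5, -122.8]), array([37.7, 40.3]), 81.8)
[272. 225.] n 168 z 82.1 mean [644.6 -32.1] rect (array([644.4, -30.2]), array([41.5, 42.7]), 6.1)
[227. 262.] n 143 z 62.7 mean [ 633.5 -197.9] rect (array([ 633. , -197.5]), array([42.7, 40.3]), 79.4)
[206. 274.] n 177 z 82.2 mean [ 629.5 -265.2] rect (array([ 628.4, -264.3]), array([40.6, 42.9]), 63.5)
[110. 300.] n 5 z 81.6 mean [ 522.3 -448.2] rect (array([ 522.5, -448.4]), array([0.3, 5.4]), 54.3)
```

View pics/s4.png

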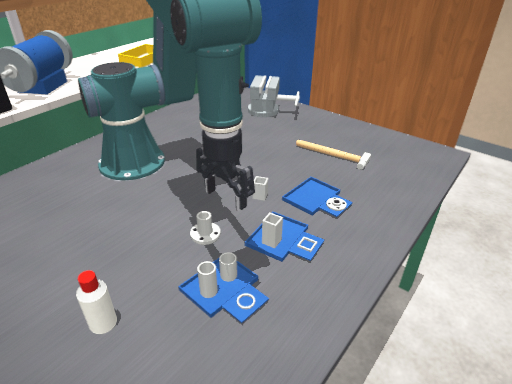

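Three pieces stand in their trays: pipes at (207,280) and (229,266), square at (272,230). The flange comes next.

```bash
python3 -m jog '[[0,0,-1,0,0,0,1],[0,0,0,0.017,-0.041,0,1],[0,0,0,0.017,-0.041,0,1],[0,0,0,0.017,-0.041,0,1],[0,0,0,0.017,-0.040,0,1],[0,0,0,0,0,0,1],[0,0,0,0,0,0,1]]'
python3 go.py 480.5 -119.7 28 86
```

```text
t: 22.05
position: [475.1, -116.7, 194.3]
ee_rot: [-3.139, -0.001, 1.503]
wrist_force: [1.5, 0.1, 0.7]
grip_width: 85.5
t 22.1 pos [ 475.1 -116.7  194.3] rpy [-179.9   -0.    86.1] w 85.5 F [1.5 0.1 0.7]
turn [-0.1 -0.   0.1] shift mm [ -2.6   5.6 166.3] rows>= 4.0 q [-0.38  0.22  1.76 -0.    1.17 -0.31]
```

```bash
python3 -m jog '[[0,0,0,-0.0025,0.0045,0.04,1],[0,0,0,0,0,0.04,1],[0,0,0,0,0,0.04,1],[0,0,0,0,0,0.03,1],[0,0,0,0,0,0.014,1],[0,0,0,0,0,0,1],[0,0,0,0,0,0,1]]'
python3 -m jog '[[0,0,0,0,0,0,0],[0,0,0,0,0,0,0],[0,0,0,0,0,0,0],[0,0,0,0,0,0,0],[0,0,0,0,0,0,0],[0,0,0,0,0,0,0]]' 80
python3 -m jog '[[0,0,0,0,0,-0.02,0],[0,0,0,0,0,-0.04,0],[0,0,0,0,0,-0.045,0],[0,0,0,0,0,-0.05,0],[0,0,0,0,0,0,0],[0,0,0,0,0,0,0]]'
python3 go.py 617 227 186 86
```

```text
t: 22.75
position: [481.9, -120.8, 31.1]
ee_rot: [-3.141, -0.0, 1.502]
wrist_force: [-0.4, -0.0, 0.3]
grip_width: 85.0
t: 23.35
position: [481.4, -120.6, 33.1]
ee_rot: [3.14, 0.001, 1.502]
wrist_force: [-2.5, 0.7, 12.0]
grip_width: 36.7
t: 23.95
position: [481.2, -120.3, 187.3]
ee_rot: [3.14, 0.001, 1.502]
wrist_force: [-0.8, 0.0, -6.1]
grip_width: 36.5
t 23.9 pos [ 481.2 -120.3  187.3] rpy [179.9   0.   86.1] w 36.5 F [-0.8  0.  -6.1]
turn [0.1 0.  0.1] shift mm [356.  111.3   1.3] rows>= 8.0 q [-0.38  0.23  1.76 -0.    1.15 -0.32]
```

```bash
python3 -m jog '[[0,0,0,0.0445,0.0139,0,0],[0,0,0,0.0445,0.0139,0,0],[0,0,0,0.0445,0.0139,0,0],[0,0,0,0.0445,0.0139,0,0],[0,0,0,0.0445,0.0139,0,0],[0,0,0,0.0445,0.0139,0,0],[0,0,0,0.0445,0.0139,0,0],[0,0,0,0.0445,0.0139,0,0]]'
python3 -m jog '[[0,0,0,0,0,0,0],[0,0,0,0,0,0,0],[0,0,0,0,0,0,0]]'
python3 go.py 617 227 36 86
```

```text
t: 24.75
position: [614.3, 228.4, 182.6]
ee_rot: [-3.135, 0.002, 1.502]
wrist_force: [0.5, -0.7, -5.4]
grip_width: 36.6
t: 25.05
position: [614.3, 226.0, 183.8]
ee_rot: [-3.136, 0.002, 1.502]
wrist_force: [0.1, -0.7, -6.4]
grip_width: 36.9
t 25.1 pos [614.3 226.  183.8] rpy [-1.797e+02  1.000e-01  8.600e+01] w 36.9 F [ 0.1 -0.7 -6.4]
turn [-0.3  0.1  0. ] shift mm [  1.2   2.7 147.8] rows>= 3.0 q [ 0.25  0.46  1.41 -0.    1.28  0.32]
```

```bash
python3 -c "
from h import *
p,d=snap('scene','s5')"
```

```text
(no output)
```

View pics/s5.png

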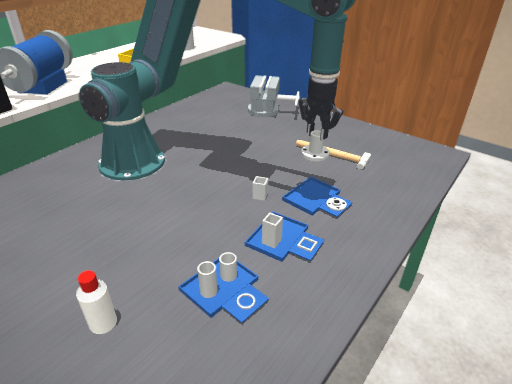

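The flange hangs level at (315,150). The tray centre corrected for wall occlusion and camera bias is about (619,223).

```bash
python3 -m jog '[[0,0,0,-0.003,0.004,0.04,0],[0,0,0,0,0,0.04,0],[0,0,0,0,0,0.035,0],[0,0,0,0,0,0.02,0],[0,0,0,0,0,0.003,0],[0,0,0,0,0,0,0],[0,0,0,0,0,0,0],[0,0,0,0,0,0,0]]'
python3 go.py 619 223 36 86
```

```text
t: 25.9
position: [621.8, 224.0, 50.5]
ee_rot: [3.138, -0.001, 1.501]
wrist_force: [0.4, 0.1, -6.0]
grip_width: 36.7
t 25.9 pos [621.8 224.   50.5] rpy [ 1.798e+02 -1.000e-01  8.600e+01] w 36.7 F [ 0.4  0.1 -6. ]
turn [ 0.2 -0.1  0. ] shift mm [-1.2 -2.7 14.5] rows>= 1.0 q [ 0.24  0.6   1.52 -0.    1.01  0.31]
```

```bash
python3 -m jog '[[0,0,0,0,-0.001,0.004,0],[0,0,0,0,0,0.003,0],[0,0,0,0,0,0,0],[0,0,0,0,0,0,0]]'
python3 -m jog '[[0,0,0,0,0,0.003,0],[0,0,0,0,0,0,0],[0,0,0,0,0,0,0]]'
```

```text
t: 26.3
position: [619.1, 224.0, 41.5]
ee_rot: [-3.141, 0.0, 1.502]
wrist_force: [-1.0, -0.2, -5.4]
grip_width: 36.1
t: 26.6
position: [619.1, 223.9, 38.4]
ee_rot: [-3.141, 0.0, 1.502]
wrist_force: [0.9, 0.3, -4.9]
grip_width: 36.5
```

```bash
python3 -m jog '[[0,0,0,0,0,0.0015,0],[0,0,0,0,0,0,0],[0,0,0,0,0,0,0]]'
python3 -m jog '[[0,0,0,0,0,0.001,0],[0,0,0,0,0,0,0],[0,0,0,0,0,0,0]]'
```

```text
t: 26.9
position: [619.2, 224.0, 37.0]
ee_rot: [-3.141, 0.0, 1.502]
wrist_force: [0.4, -0.3, -5.9]
grip_width: 36.7
t: 27.2
position: [619.4, 224.1, 36.3]
ee_rot: [3.141, -0.0, 1.502]
wrist_force: [0.5, 0.6, -3.8]
grip_width: 36.4
```

```bash
python3 -m jog '[[0,0,0,0,0,0.001,0],[0,0,0,0,0,0,0],[0,0,0,0,0,0,0]]'
python3 -m jog '[[0,0,0,0,0,0,0.7],[0,0,0,0,0,0,0.7],[0,0,0,0,0,0,0.7],[0,0,0,0,0,-0.03,0.7],[0,0,0,0,0,-0.045,0.7],[0,0,0,0,0,-0.045,1],[0,0,0,0,0,-0.045,1],[0,0,0,0,0,0,1]]'
python3 go.py 490 122.5 190 112;python3 -c "
from h import *
p,d=snap('scene','s6');tops(cloud('scene',d),p)"
```

```text
t: 27.5
position: [619.5, 224.1, 36.2]
ee_rot: [3.141, -0.0, 1.502]
wrist_force: [-3.1, -0.6, 5.6]
grip_width: 36.3
t: 28.3
position: [624.2, 225.2, 208.0]
ee_rot: [3.129, -0.004, 1.502]
wrist_force: [-0.3, 0.0, 1.1]
grip_width: 85.3
t 28.3 pos [624.2 225.2 208. ] rpy [179.3  -0.2  86.1] w 85.3 F [-0.3  0.   1.1]
turn [  0.8  -0.1 -25.9] shift mm [ -45.  -162.9   18. ] rows>= 4.0 q [ 0.24  0.44  1.38 -0.    1.31  0.31]
[313. 181.] n 93 z 72.7 mean [618.6 221. ] rect (array([618. , 222.1]), array([37.2, 41.6]), 31.3)
[260. 183.] n 95 z 60.1 mean [488.9 119.3] rect (array([489.2, 120.1]), array([41.1, 44.2]), 22.4)
[272. 225.] n 168 z 82.2 mean [645.3 -32.3] rect (array([645.3, -29.6]), array([41.5, 45.9]), 4.8)
[227. 261.] n 139 z 63.0 mean [ 633.9 -197.6] rect (array([ 633.3, -197.3]), array([41.1, 41.4]), 87.1)
[206. 274.] n 171 z 82.4 mean [ 629.2 -265.1] rect (array([ 629. , -263.9]), array([40.3, 42.6]), 14.6)
```

View pics/s6.png

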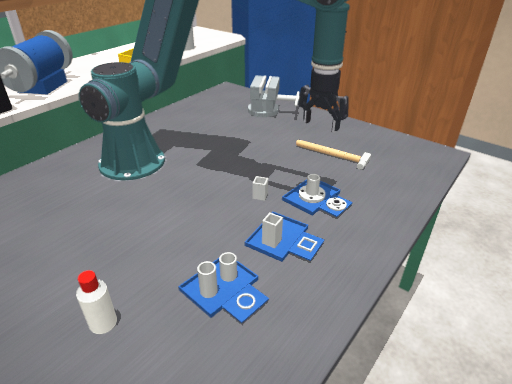

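The flange is in its tray at (313,190) with its neck top at 72.7, where 73 is expected. Last is the short square.

```bash
python3 -m jog '[[0,0,-8.5,0,0,0,1],[0,0,-8.5,0,0,0,1],[0,0,-8.5,0,0,0,1],[0,0,-0.5,-0.011,-0.0395,0,1],[0,0,0,-0.0115,-0.0395,0,1],[0,0,0,-0.0115,-0.0395,0,1],[0,0,0,-0.0115,-0.0395,0,1],[0,0,0,0,0,0,1]]'
python3 -m jog '[[0,0,0,0,0,0,1],[0,0,0,0,0,0,1]]'
python3 go.py 489.7 122.3 27 112
```

```text
t: 29.15
position: [483.1, 120.3, 198.0]
ee_rot: [-3.134, -0.001, 1.954]
wrist_force: [0.7, 1.3, -0.4]
grip_width: 85.5
t: 29.35
position: [490.7, 123.2, 199.8]
ee_rot: [3.141, 0.0, 1.956]
wrist_force: [-0.2, 0.2, -1.7]
grip_width: 85.6
t 29.4 pos [490.7 123.2 199.8] rpy [180.   0. 112.] w 85.6 F [-0.2  0.2 -1.7]
turn [0. 0. 0.] shift mm [ -0.4  -1.3 172.8] rows>= 4.0 q [ 0.11  0.23  1.72  0.    1.19 -0.28]
```

```bash
python3 -m jog '[[0,0,0,0,-0.001,0.04,1],[0,0,0,0,0,0.04,1],[0,0,0,0,0,0.04,1],[0,0,0,0,0,0.035,1],[0,0,0,0,0,0.016,1],[0,0,0,0,0,0,1],[0,0,0,0,0,0,1]]'
python3 -m jog '[[0,0,0,0,0,0,0],[0,0,0,0,0,0,0],[0,0,0,0,0,0,0],[0,0,0,0,0,0,0],[0,0,0,0,0,0,0],[0,0,0,0,0,0,0]]' 60
python3 -m jog '[[0,0,0,0,0,-0.02,0],[0,0,0,0,0,-0.04,0],[0,0,0,0,0,-0.045,0],[0,0,0,0,0,-0.05,0],[0,0,0,0,0,0,0],[0,0,0,0,0,0,0]]'
python3 go.py 638 36 184 96.5
```

```text
t: 30.05
position: [489.7, 122.9, 28.9]
ee_rot: [-3.141, 0.0, 1.956]
wrist_force: [0.1, 0.0, 0.4]
grip_width: 85.4
t: 30.65
position: [490.0, 122.6, 30.4]
ee_rot: [3.139, 0.001, 1.956]
wrist_force: [-0.3, 0.8, 6.8]
grip_width: 37.9
t: 31.25
position: [489.4, 122.5, 185.3]
ee_rot: [3.139, 0.001, 1.956]
wrist_force: [-0.4, -0.9, -3.8]
grip_width: 37.8
t 31.2 pos [489.4 122.5 185.3] rpy [1.798e+02 1.000e-01 1.120e+02] w 37.8 F [-0.4 -0.9 -3.8]
turn [ 0.2  0.  15.5] shift mm [-102.7  137.9    1.3] rows>= 4.0 q [ 0.11  0.24  1.74 -0.    1.15 -0.28]
```

```bash
python3 -m jog '[[0,0,8,0,0,0,0],[0,0,7.5,0,0,0,0],[0,0,0,-0.0257,0.0345,0,0],[0,0,0,-0.0257,0.0345,0,0],[0,0,0,-0.0257,0.0345,0,0],[0,0,0,-0.0257,0.0345,0,0],[0,0,0,0,0,0,0],[0,0,0,0,0,0,0]]'
python3 -m jog '[[0,0,0,0,0,0.04,0],[0,0,0,0,0,0.04,0],[0,0,0,0,0,0.035,0],[0,0,0,0,0,0.02,0],[0,0,0,0,0,0.007,0],[0,0,0,0,0,0,0],[0,0,0,0,0,0,0],[0,0,0,0,0,0,0]]'
python3 go.py 638 36 33.5 96.5
```

```text
t: 32.05
position: [636.2, 35.4, 180.9]
ee_rot: [-3.136, -0.001, 1.684]
wrist_force: [-1.0, -0.0, -2.6]
grip_width: 38.0
t: 32.85
position: [638.7, 36.1, 43.7]
ee_rot: [3.139, 0.001, 1.685]
wrist_force: [0.9, -0.7, -2.8]
grip_width: 37.9
t 32.9 pos [638.7  36.1  43.7] rpy [179.9   0.   96.6] w 37.9 F [ 0.9 -0.7 -2.8]
turn [0.1 0.  0.1] shift mm [-0.  -0.7 10.2] rows>= 1.0 q [-0.05  0.59  1.58 -0.    0.97 -0.17]
```

```bash
python3 -m jog '[[0,0,0,0,0,0.004,0],[0,0,0,0,0,0.002,0],[0,0,0,0,0,0,0],[0,0,0,0,0,0,0]]'
python3 -m jog '[[0,0,0,0,0,0.001,0],[0,0,0,0,0,0,0],[0,0,0,0,0,0,0]]'
```

```text
t: 33.25
position: [637.6, 36.0, 36.1]
ee_rot: [-3.142, 0.0, 1.685]
wrist_force: [-0.1, -0.5, -2.3]
grip_width: 37.8
t: 33.55
position: [637.6, 36.0, 35.1]
ee_rot: [-3.141, 0.0, 1.685]
wrist_force: [0.2, -0.4, -2.4]
grip_width: 37.9
```

```bash
python3 -m jog '[[0,0,0,0,0,0.001,0],[0,0,0,0,0,0,0],[0,0,0,0,0,0,0]]'
python3 -m jog '[[0,0,0,0,0,0.001,0],[0,0,0,0,0,0,0],[0,0,0,0,0,0,0]]'
```

```text
t: 33.85
position: [637.5, 36.0, 34.0]
ee_rot: [-3.141, 0.0, 1.685]
wrist_force: [-1.0, -0.5, -2.6]
grip_width: 37.9
t: 34.15
position: [637.8, 36.0, 33.5]
ee_rot: [3.141, 0.0, 1.685]
wrist_force: [-1.0, -0.2, 3.1]
grip_width: 37.8
```

Contact. I'll release, back off upward and toward the base, and check from both cameras.

```bash
python3 -m jog '[[0,0,0,0,0,0,0.7],[0,0,0,0,0,0,0.7],[0,0,0,0,0,0,0.7],[0,0,0,0,0,-0.03,0.7],[0,0,0,0,0,-0.045,0.7],[0,0,0,0,0,-0.045,1],[0,0,0,0,0,-0.045,1],[0,0,0,0,0,0,1]]'
python3 -m jog '[[0,0,0,0,-0.04,0,1],[0,0,0,0,-0.04,0,1],[0,0,0,0,-0.04,0,1],[0,0,0,0,-0.04,0,1],[0,0,0,0,-0.04,0,1],[0,0,0,0,0,0,1],[0,0,0,0,0,0,1]]'
python3 -c "
from h import *
p,d=snap('scene','s7');tops(cloud('scene',d),p)
p,d=snap('top','t7');W=cloud('top',d);print('top');tops(W,p)"
```

```text
t: 34.95
position: [642.5, 35.8, 205.7]
ee_rot: [3.129, 0.002, 1.685]
wrist_force: [1.0, -0.6, 0.2]
grip_width: 85.2
t: 35.65
position: [438.2, 13.2, 198.0]
ee_rot: [3.141, 0.0, 1.685]
wrist_force: [0.6, 0.3, -0.1]
grip_width: 85.5
[313. 181.] n 86 z 72.9 mean [618.8 221.4] rect (array([618.6, 221.5]), array([37.2, 39.3]), 32.8)
[276. 221.] n 193 z 80.2 mean [645.4 -31.8] rect (array([644.4, -30.3]), array([41.2, 44.5]), 6.2)
[227. 261.] n 148 z 62.4 mean [ 634.  -197.6] rect (array([ 633.6, -196.9]), array([41. , 40.5]), 63.0)
[207. 274.] n 169 z 82.6 mean [ 629.3 -265.3] rect (array([ 629.2, -264.6]), array([40.6, 41.2]), 13.7)
top
[275. 162.] n 82 z 82.4 mean [645.8 -27. ] rect (array([645.1, -27.2]), array([40.5, 39.8]), 7.4)
[251. 165.] n 86 z 63.1 mean [637.4  37.9] rect (array([638.1,  38. ]), array([40.8, 39.9]), 7.1)
[334. 167.] n 68 z 62.8 mean [ 632.8 -193.3] rect (array([ 632.5, -192.7]), array([39.7, 39.9]), 3.5)
[359. 168.] n 77 z 82.0 mean [ 628.2 -260.4] rect (array([ 628.1, -260.3]), array([40.4, 39.9]), 18.9)
[184. 171.] n 86 z 72.0 mean [618.8 226.8] rect (array([618.7, 226.7]), array([38.2, 37.4]), 73.5)
[427. 213.] n 35 z 87.8 mean [ 505.9 -443.1] rect (array([ 506. , -444.1]), array([ 9.5, 43.1]), 88.0)
```

View pics/s7.png

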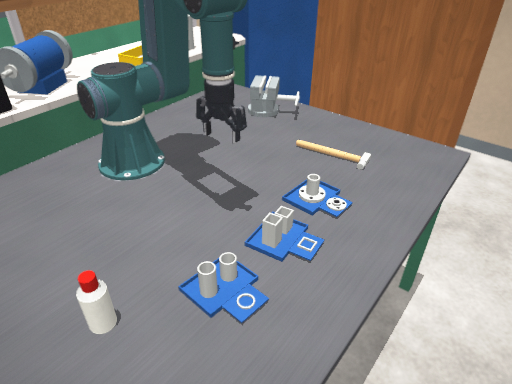

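View pics/t7.png

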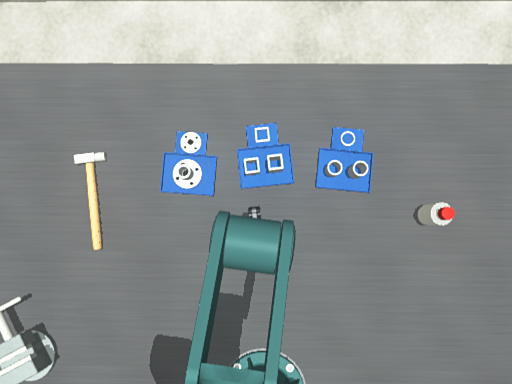

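Both views show every piece upright in its own tray: top-view tops at (275,162), (251,165), (334,167), (359,168) and (184,171). The can and hammer have not moved. I'll hand the job in.

```bash
python3 -c "
from h import *
env.close_job()"
```

```text
the job is handed in; nothing more can be done
```

I handed the job in at about 36 s, with all five pieces standing in their own trays. Both pipes are in the round tray, both square tubes in the square tray and the flange in the flange tray.

- **Heights:** the top camera read 82.0 and 62.8 mm for the pipes, 82.4 and 63.1 mm for the squares, and 72.0 mm for the flange neck. Each is within about 1 mm of where it should be standing flat on a tray floor.
- **Position:** the pieces sit about 30 to 38 mm along y from their tray centres, inside the 70 mm limit, and within about 8 mm along x. The flange is within about 2 mm of its tray's centre.
- **Bystanders:** the can and hammer appear at the same pixels as at the start. The gripper was about 200 mm up and touching nothing.
- **Disagreements:** the two cameras differ by 3 to 5 mm in y, and I used the average to aim. In the last scene view the two square stubs merged into one blob, so I measured the short square from the top view only.

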